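# Charge the spring unit

## Task

The grey spring charger on the bench is locked and not fully charged. Push its steel stop slide home, away from its front, so that it no longer blocks the black plunger, then pump the plunger with full strokes, letting it come all the way up each time, until the indicator pin stands fully out, and leave the plunger up. Only push with the fingers: do not grasp, lift or shove the charger about, do not touch the pin, and leave the other things where they are.

Things in the scene. Friction and masses are not known exactly. Their poses are not given: they have to be found in the camera images.
- charger: Spring charger: a grey box (140 x 130 mm, flat top 67 mm above the bench) on a dark base plate 170 x 160 mm, 2 to 3.3 kg, loose on rubber feet. Origin: centre of its underside; x points from its front (the side with the slide's tab) to its back, z up, y to its left. On its top stand the plunger (axis at x 0, y +30 mm), with the slide round it, and the pin (axis at x 0, y -38 mm).
- plunger_top (a point): Centre of the flat top of the plunger's black mushroom head, a disc of 44 mm diameter, 12 mm thick; with the plunger up this point is 117 mm above the charger's underside. It moves down with the plunger.
- plunger (a joint): How far the plunger is pressed down (m): 0 up, 0.024 fully down. A spring (5 N at the top, about 13 N at the bottom) brings it back up. While the slide's lugs are under the head it goes down only 4 mm. Each stroke lifts the pin 6 mm by a ratchet (the first 1 to 8 mm); strokes short of 22 mm, or begun before it is back up within 1 mm, may be lost. Strokes after the pin is fully out do nothing.
- stop_tab (a point): Centre of the front face of the stop slide's upright tab: a steel plate 8 mm thick along the charger's x, 34 mm wide along y, rising from the charger's top (67 mm) to 88 mm above the charger's underside; this point is 79 mm above it. With the slide at 0 it lies 66 mm in front of the plunger's axis. It moves with the slide.
- stop_slide (a joint): Position of the stop slide (m) along the charger's +x axis: 0 = drawn out to the front, its two lugs under the plunger's head; 0.030 = pushed fully home to the back, head free (from 0.023 on). It rubs with 1 to 2 N and stays where it is left.
- pin_tip (a point): Centre of the top of the indicator pin, a steel pin of 10 mm diameter standing in a brass bush whose top is 77 mm above the charger's underside. The tip is 80 mm above the underside with the pin in, 110 mm when it is fully out; a dark ring round the pin then shows just at the bush.
- indicator (a joint): How far the pin is out (m): 0 in, 0.030 fully out. It starts between 0 and 0.012 and stays where the ratchet has lifted it.
- sensor_loose: Loose bystander: a round light sensor body, 38 mm diameter, 13 mm high, on the charger's right. Origin under its centre.
- tape_roll: Loose bystander: a roll of yellow tape, 60 mm diameter, 12 mm high, on the charger's left. Origin under its centre.
- dark_jar: Loose bystander: a dark paste jar, 48 mm diameter, 70 mm high, on the charger's right. Origin under its centre.
- loupe_loose: Loose bystander: a black loupe, 38 mm diameter, 39 mm high, behind the charger. Origin under its centre.

How it is judged:
By the outcome, as a careful person would: the job done as asked, in the order asked, and still so for the second after the job is handed in, with the robot touching nothing.
It also fails if it takes over 45 s, if anything falls off the work surface, if the arm or the gripper's body presses on something with over 40 N, if the wrist force passes 120 N, or if a joint passes its speed limit or range.

## Robot

A 7-joint arm with a two-finger parallel gripper is mounted at the origin on a cart in front of the work surface, level with it; the furniture and walls round the work are solid. World frame = base frame: x ahead of the robot, y to its left, z up, the work surface at z = 0. Lengths are in m, angles in rad, forces in N, time in s.
With the tool pointing down it reaches from about 0.35 to 0.9 m from the base axis. Payload 8.1 kg.
Tool frame: the origin (TCP) lies between the finger pads; the fingertips stand 17 mm ahead of it and the grasp point (between the pads) lies 2 mm behind it; z points along the fingers, y is the line along which they close (so a half turn about z gives the same grasp; the last joint's range is limited). The gripper opens to 92 mm and grips with 3 to 60 N. Pads are 19 mm wide; open, the fingers measure 130 mm over their backs; the gripper's body (75 mm by 190 mm) begins 47 mm behind the grasp point.
Start: joints at [-1.24, 0.434, 0.025, 1.573, -0.012, 1.134, -0.075], TCP at [0.263, 0.567, 0.244] pointing down, gripper open.
Joint ranges: [-2.62, 2.62], [-0.44, 2.09], [-1.27, 1.32], [0.08, 2.57], [-1.32, 4.46], [0.12, 2], [-2.74, 2.74]. Speed limits (rad/s): [2.22, 2.22, 3.01, 3.01, 3.14, 3.14, 3.14].

## Interface

Orientations are given as a rotation vector (axis times angle).
In Python, from cell import observe, get_image, calibration, sign_off, look_for, regions_of, landmark_of gives the robot as it stands.
- The arm moves only by the tool jog_arm, never from a script. Its argument "plan" is a list of rows, each an object with "offset": the shift along the tool's x, y, z normalised to -1 to 1, where 1 is 0.15 m, a list of three; "twist": the turn, a rotation vector about the tool's x, y, z normalised to -1 to 1, where 1 is 2 pi rad, a list of three; "fingers": the gripper command: -1 is shut, 1 is fully open, values between are in proportion. In form: [{"offset": [x, y, z], "twist": [ax, ay, az], "fingers": fingers}, ...]. A call has 1 to 20 rows; each row is the pose to reach, as a shift and turn from the pose commanded when the call began, along the tool's axes at that moment, turning the shorter way round; what a row does not reach only later rows make up. A row lasts 1/8 s, in which the tool goes at most 62.5 mm and 10.7 degrees, less where a joint would pass 70% of its speed; a pose out of reach is approached as far as the arm can. A call with a number of a shift or a turn outside -1 to 1 is refused whole. A call with a gripper value outside its range is refused whole. The fingers move at their own pace and stop on an object; "newtons" is the grip in N (left out, the last holds). Time passes only in rows, so rows that repeat a pose let the fingers close. It gives the time, the measured TCP pose, the force, the opening and the grip force at its end, in the units of the state.
- observe(): the state, without advancing time (a new reading comes with each control period).
- get_image(name): name is "side" or "top" or "wrist"; returns the picture (384x512x3 uint8, red, green, blue); there is no depth.
- calibration(name): a dict with "fov_y" (degrees; the focal length in pixels is half the picture's height over the tangent of half this angle, whatever the lens; pixels are square), "cx", "cy" (the principal point, pixels), "position" and "attitude" of the camera in the world. Camera axes: x right, y down, z forward; pixel columns grow to the right and rows downward; lengths in m; the calibration is good to about 2 mm. A picture is of the moment at which its call begins: read the wrist's pose just before it. calibration takes no time and is no camera call; for the wrist camera it gives the pose at the moment of the call.
- sign_off(): hands the job in; it is judged then, once.
Trained networks look in the newest picture that a camera, given by its name, has taken for a name from the list of things; names that differ only in an ending like _2 or _b are one class to them, and where a whole thing is asked for, a point or a joint stands for the part that bears it (a point fixed in the world has none). Each returns a list of dicts, best first, with "conf" (0 to 1); they miss things now and then, are a little off and sometimes report something else, mostly with a low value. They report only what shows in the picture. A call takes as long as a camera call.
- look_for(thing, camera): "box" ([left, top, width, height] as shares, 0 to 1, of the picture: columns of its width, rows of its height, round what is visible of it).
- regions_of(thing, camera): "region" (384x512 bool, what is visible of it) and "box" ([left, top, width, height] as shares, 0 to 1, of the picture: columns of its width, rows of its height, round what is visible of it).
- landmark_of(thing, camera): "at" ([row, column] as shares, 0 to 1, of the picture: columns of its width, rows of its height: a listed point, or the origin of a listed thing).
The state is a dict: "clock": time; "joints": joint angles; "dq": joint speeds; "joint_efforts": joint torques, N m; "position": TCP position; "ee_rot": TCP orientation; "force": force on the tool from outside, world axes, zero at the start; "ft_torque": the same for the moment, N m; "width": opening from 0.0 (shut) to 1.0 (fully open); "gripper_force": force on a finger pad.
Only numpy, scipy, OpenCV 4.12 (cv2) and the standard library are available. Lean on these libraries where they do the work, as an engineer would, in place of code of your own. Each camera call takes 0.05 s, during which the arm holds its last target. There are 200 camera calls.

## Working session

There is one attempt and no reset: what is moved stays moved. The work goes in short steps, Python scripts to look and compute and a tool call to move; the robot and the scene stay as the last step left them, time stands still between calls to the robot, and variables do not carry over. Pictures are saved under pics/ and viewed, at most 10 in all, crops included, and the job is handed in when it is done.

Besides the shell and the picture viewer there is one more tool, called after "Request:" as name(argument=value, ...), one argument or row to a line, values as JSON. jog_arm: Moves the arm, as the interface text tells. Scaled input: -1 to 1 covers 0.15 m each way for a shift and 2 pi rad each way for a turn. Its arguments: {"type":"object","properties":{"plan":{"type":"array","items":{"type":"object","properties":{"offset":{"type":"array","items":{"type":"number","minimum":-1,"maximum":1}},"twist":{"type":"array","items":{"type":"number","minimum":-1,"maximum":1}},"fingers":{"type":"number"}}}},"newtons":{"type":"number"}},"required":["plan"]}

```bash
mkdir -p pics
cat > h.py <<'E'
import numpy as np, cv2
from cell import *
from scipy.spatial.transform import Rotation as R
def rot(a):
    a=np.array(a,float)
    if a.shape==(3,3): return a
    return R.from_rotvec(a).as_matrix() if a.size==3 else R.from_quat(a).as_matrix()
def ray(c,row,col):
    f=192/np.tan(np.radians(c['fov_y'])/2)
    d=rot(c['attitude'])@np.array([(col-c['cx'])/f,(row-c['cy'])/f,1.])
    return np.array(c['position']),d
def at_z(c,row,col,z):
    p,d=ray(c,row,col); return p+d*(z-p[2])/d[2]
def proj(c,X):
    f=192/np.tan(np.radians(c['fov_y'])/2)
    v=rot(c['attitude']).T@(np.array(X)-np.array(c['position'])); return np.array([c['cy']+f*v[1]/v[2],c['cx']+f*v[0]/v[2]])
E
python3 - <<'E'
from h import *
s=observe(); print(s)
ims=[]
for n in ['side','top']:
    c=calibration(n); print(n,c)
    im=get_image(n); cv2.imwrite(f'pics/{n}0.png',im[...,::-1])
    for t in ['charger','plunger_top','stop_tab','pin_tip','tape_roll','dark_jar','loupe_loose','sensor_loose']:
        for r in landmark_of(t,n)[:1]:
            a=r['at'][0]*384,r['at'][1]*512
            z={'plunger_top':.117,'stop_tab':.079,'pin_tip':.085}.get(t,0)
            print(n,t,round(r['conf'],2),np.round(a,1),at_z(c,*a,z).round(4))
E
```

```text
{'clock': 0.0, 'joints': array([-1.23958859,  0.43520604,  0.0249714 ,  1.57411125, -0.01157213,
        1.13400642, -0.07506215]), 'dq': array([-0.00085592,  0.00069246,  0.00040646,  0.00082173, -0.00055417,
        0.00117618, -0.00140622]), 'joint_efforts': array([-1.74560125e-05, -6.67862248e+01,  9.84418429e-01, -3.14453137e+01,
       -6.05593901e-02,  4.30156023e-02,  1.57357817e-04]), 'position': array([0.26255526, 0.56663094, 0.24295   ]), 'ee_rot': array([-6.76083907e-01, -3.06780143e+00,  2.47685982e-03]), 'force': array([-0.22355735, -0.90018427,  0.62569574]), 'ft_torque': array([ 0.04600346,  0.00170053, -0.05472885]), 'gripper_force': 0.0, 'width': 1.0014840728301664}
side {'fov_y': 50.7872767011855, 'cx': 258.0794964283082, 'cy': 194.19930940399612, 'position': array([0.96192978, 0.12586084, 0.83397675]), 'attitude': array([-1.596075  , -2.30731977,  0.56078645])}
side charger 0.66 [213.1 275.9] [0.5807 0.0343 0.    ]
side plunger_top 0.8 [191.9 293.8] [0.5772 0.0652 0.117 ]
side stop_tab 0.57 [174.3 295.3] [0.5146 0.0516 0.079 ]
side pin_tip 0.59 [189.8 260. ] [ 0.5
[... 220 characters left out ...]
83.2 224.1] [ 0.5508 -0.1058 -0.    ]
top {'fov_y': 43.24799311139904, 'cx': 254.91974040707245, 'cy': 199.74759379139522, 'position': array([ 0.35213139, -0.02483619,  0.9805815 ]), 'attitude': array([-2.1230539 ,  2.00935505, -0.27347203])}
top charger 0.87 [223.5 235.9] [0.5772 0.0337 0.    ]
top plunger_top 0.63 [210.3 224.6] [0.5741 0.0491 0.117 ]
top stop_tab 0.76 [248.9 223. ] [0.5088 0.05   0.079 ]
top pin_tip 0.57 [210.4 256.8] [ 0.5855 -0.0096  0.085 ]
top tape_roll 0.68 [232.9 175.7] [0.5506 0.1566 0.    ]
top dark_jar 0.95 [195.  297.3] [ 0.6458 -0.0916  0.    ]
top loupe_loose 0.52 [170.1 236.8] [0.6944 0.0396 0.    ]
top sensor_loose 0.59 [244.5 305.6] [ 0.5409 -0.112   0.    ]
```

Run:
```python
import cv2
a=cv2.imread('pics/top0.png')[120:320,120:360]; cv2.imwrite('pics/t0c.png',cv2.resize(a,None,fx=3,fy=3)[:600,:720])
a=cv2.imread('pics/side0.png')[120:300,170:370]; cv2.imwrite('pics/s0c.png',cv2.resize(a,None,fx=3.3,fy=3.3))
```

```text
(no output)
```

View pics/t0c.png

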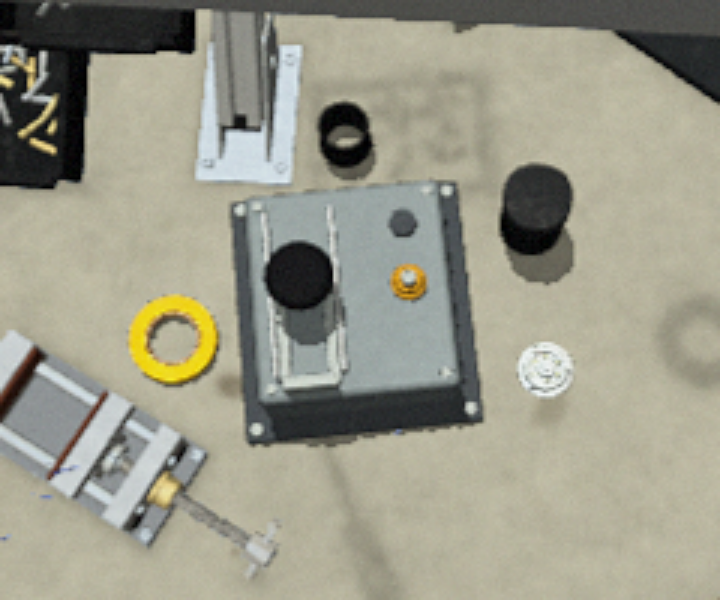

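View pics/s0c.png

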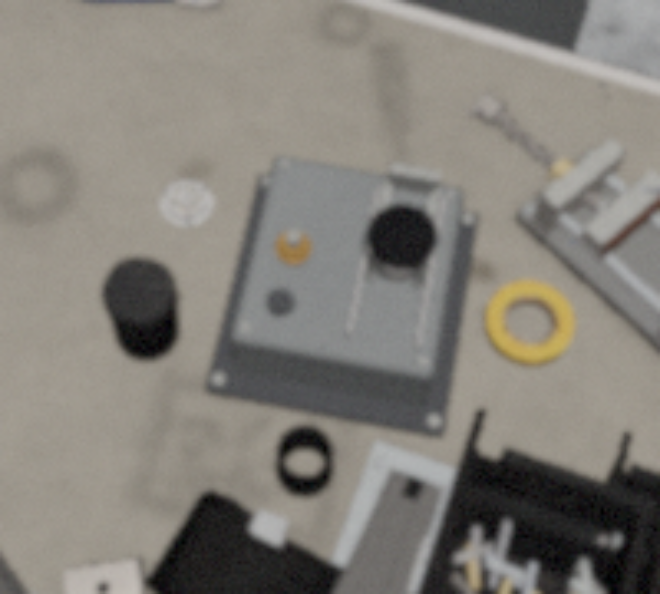

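Top view: head at about (row 212, col 220), pin (212, 256), tab (247, 223), base plate corners all visible; the slide is out (tab to the front). Side view agrees. Fit the charger's pose to all of these.

```bash
cat > fit.py <<'E'
from h import *
from scipy.optimize import least_squares
T=lambda x,y:(120+y/3,120+x/3); S=lambda x,y:(120+y/3.3,170+x/3.3)
ct,cs=calibration('top'),calibration('side')
P=[]  # cam, pixel, local
for (x,y),l in zip([(231,203),(457,181),(247,443),(484,419)],[(85,80),(85,-80),(-85,80),(-85,-80)]): P.append((ct,T(x,y),(*l,'b')))
for (x,y),l in zip([(441,433),(210,390)],[(85,80),(85,-80)]): P.append((cs,S(x,y),(*l,'b')))
P+=[(ct,T(299,275),(0,30,112)),(cs,S(401,237),(0,30,113)),(ct,(210.3,224.6),(0,30,117)),(cs,(191.9,293.8),(0,30,117))]
P+=[(ct,T(408,276),(0,-38,'p')),(cs,S(293,237),(0,-38,'p')),(ct,T(309,381),(-66,30,79)),(cs,(174.3,295.3),(-66,30,79))]
def f(q,full=False):
    x,y,w,b,p=q; c,s=np.cos(w),np.sin(w); o=[]
    for cam,px,l in P:
        z={'b':b,'p':p}.get(l[2],0) if isinstance(l[2],str) else l[2]/1e3
        o.append(proj(cam,(x+c*l[0]/1e3-s*l[1]/1e3,y+s*l[0]/1e3+c*l[1]/1e3,z))-px)
    o=np.array(o); return o if full else np.r_[o.ravel(),(b-.006)*300,(p-.085)*300]
if __name__=='__main__':
    r=least_squares(f,[.577,.034,.1,.006,.085],loss='soft_l1',x_scale=[.01,.01,.1,.01,.01]); q=r.x
    print(q.round(4)); print(f(q,True).round(1))
    c,s=np.cos(q[2]),np.sin(q[2])
    for n,l in dict(plunger=(0,.03),tab=(-.066,.03),pin=(0,-.038)).items(): print(n,(q[0]+c*l[0]-s*l[1]).round(4),(q[1]+s*l[0]+c*l[1]).round(4))
    s=observe(); print(rot(s['ee_rot']).round(3))
E
python3 fit.py
```

```text
[0.5782 0.0297 0.1539 0.005  0.0828]
[[-0.4 -0.5]
 [-0.3 -0.5]
 [-0.3 -0.4]
 [-0.1 -0.5]
 [ 1.2  0. ]
 [-0.1 -2.3]
 [-0.7 -0.4]
 [-1.4 -0.1]
 [-0.  -5.5]
 [-2.4 -2.2]
 [-0.6 -0.1]
 [-0.5 -0.4]
 [ 2.2  0.4]
 [-2.6 -0.2]]
plunger 0.5736 0.0593
tab 0.5084 0.0492
pin 0.584 -0.0079
[[-0.907  0.421  0.   ]
 [ 0.421  0.907  0.   ]
 [ 0.     0.    -1.   ]]
```

Request:
jog_arm(
  plan=[
    {"offset": [-0.3, -0.28, 0], "twist": [0, 0, 0], "fingers": -1},
    {"offset": [-0.6, -0.56, 0], "twist": [0, 0, 0], "fingers": -1},
    {"offset": [-0.913, -0.856, 0], "twist": [0, 0, 0], "fingers": -1},
    {"offset": [-0.913, -0.856, 0], "twist": [0, 0, 0], "fingers": -1},
  ],
  newtons=20,
)

```text
clock: 1.4
position: [0.3355, 0.3884, 0.2442]
ee_rot: [0.687, 3.064, -0.002]
force: [0.2, 1.0, 0.1]
width: 0.614
gripper_force: 0.0
```

Request:
jog_arm(
  plan=[
    {"offset": [-0.3, -0.28, 0], "twist": [0, 0, 0], "fingers": -1},
    {"offset": [-0.6, -0.56, 0], "twist": [0, 0, 0], "fingers": -1},
    {"offset": [-0.913, -0.856, 0], "twist": [0, 0, 0], "fingers": -1},
    {"offset": [-0.913, -0.856, 0], "twist": [0, 0, 0], "fingers": -1},
  ],
)

```text
clock: 1.9
position: [0.4049, 0.2153, 0.2441]
ee_rot: [0.686, 3.065, -0.001]
force: [-0.3, 1.2, 0.5]
width: 0.176
gripper_force: 0.0
```

Request:
jog_arm(
  plan=[
    {"offset": [-0.3, -0.28, 0], "twist": [0, 0, -0.024], "fingers": -1},
    {"offset": [-0.6, -0.56, 0], "twist": [0, 0, -0.048], "fingers": -1},
    {"offset": [-0.913, -0.856, 0], "twist": [0, 0, -0.072], "fingers": -1},
    {"offset": [-0.913, -0.856, 0], "twist": [0, 0, -0.0936], "fingers": -1},
    {"offset": [-0.913, -0.856, 0], "twist": [0, 0, -0.0936], "fingers": -1},
    {"offset": [-0.913, -0.856, 0], "twist": [0, 0, -0.0936], "fingers": -1},
  ],
)

```text
clock: 2.65
position: [0.4734, 0.0469, 0.2437]
ee_rot: [0.24, -3.132, -0.001]
force: [1.1, -0.8, -0.6]
width: 0.006
gripper_force: 0.0
```

Request:
jog_arm(
  plan=[
    {"offset": [0, -0.02, 0.35], "twist": [0, 0, 0], "fingers": -1},
    {"offset": [0, -0.02, 0.7], "twist": [0, 0, 0], "fingers": -1},
    {"offset": [0, -0.02, 1.0], "twist": [0, 0, 0], "fingers": -1},
    {"offset": [0, -0.02, 1.0], "twist": [0, 0, 0], "fingers": -1},
    {"offset": [0, -0.02, 1.0], "twist": [0, 0, 0], "fingers": -1},
  ],
)

```text
clock: 3.28
position: [0.4748, 0.043, 0.095]
ee_rot: [-0.243, 3.131, 0.001]
force: [-0.5, 0.4, 0.6]
width: 0.012
gripper_force: 0.0
```

Run:
```python
from h import *
a=get_image('side')[110:260,200:360]; b=get_image('wrist'); 
a=cv2.resize(a,None,fx=2.5,fy=2.5); b=cv2.resize(b,(400,300))
o=np.zeros((375,800,3),np.uint8); o[:375,:400]=a; o[:300,400:]=b
cv2.imwrite('pics/p1.png',o[...,::-1])
print(observe()['position'],observe()['force'])
```

```text
[0.47540046 0.04268943 0.09560882] [0.71817017 0.16158682 0.57979785]
```

View pics/p1.png

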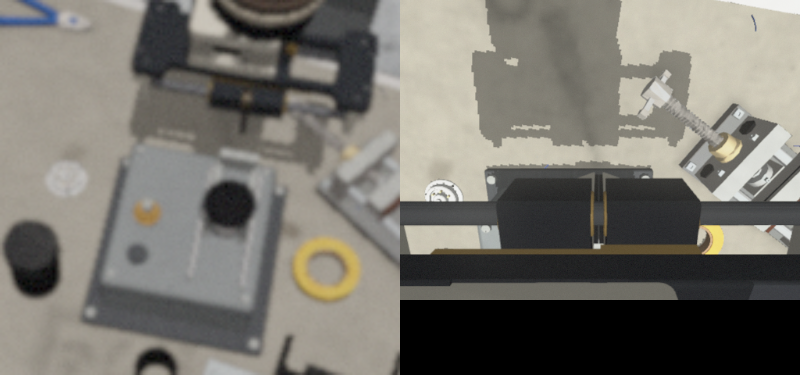

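Gripper stands in front of the tab (side crop: tab at ~(240,155), fingers above it at ~(245,110)), aligned. Lower slightly and push, stopping short.

Request:
jog_arm(
  plan=[
    {"offset": [0, 0, 0.02], "twist": [0, 0, 0], "fingers": -1},
    {"offset": [-0.06, 0, 0.02], "twist": [0, 0, 0], "fingers": -1},
    {"offset": [-0.12, 0, 0.02], "twist": [0, 0, 0], "fingers": -1},
    {"offset": [-0.16, 0, 0.02], "twist": [0, 0, 0], "fingers": -1},
    {"offset": [-0.2, 0, 0.02], "twist": [0, 0, 0], "fingers": -1},
    {"offset": [-0.23, 0, 0.02], "twist": [0, 0, 0], "fingers": -1},
    {"offset": [-0.26, 0, 0.02], "twist": [0, 0, 0], "fingers": -1},
    {"offset": [-0.29, 0, 0.02], "twist": [0, 0, 0], "fingers": -1},
    {"offset": [-0.31, 0, 0.02], "twist": [0, 0, 0], "fingers": -1},
    {"offset": [-0.325, 0, 0.02], "twist": [0, 0, 0], "fingers": -1},
    {"offset": [-0.325, 0, 0.02], "twist": [0, 0, 0], "fingers": -1},
  ],
)

```text
clock: 4.75
position: [0.5225, 0.0495, 0.0908]
ee_rot: [-0.242, 3.132, 0.0]
force: [0.1, 0.1, -0.3]
width: 0.002
gripper_force: 0.1
```

Run:
```python
from h import *
a=get_image('side')[130:250,210:350]; 
a=cv2.resize(a,None,fx=5,fy=5)
cv2.imwrite('pics/p2.png',a[...,::-1])
for _ in range(1): s=observe(); print(s['position'],s['force'])
```

```text
[0.52251031 0.04943898 0.09080592] [-1.13078007 -1.40036447 -0.65331306]
```

View pics/p2.png

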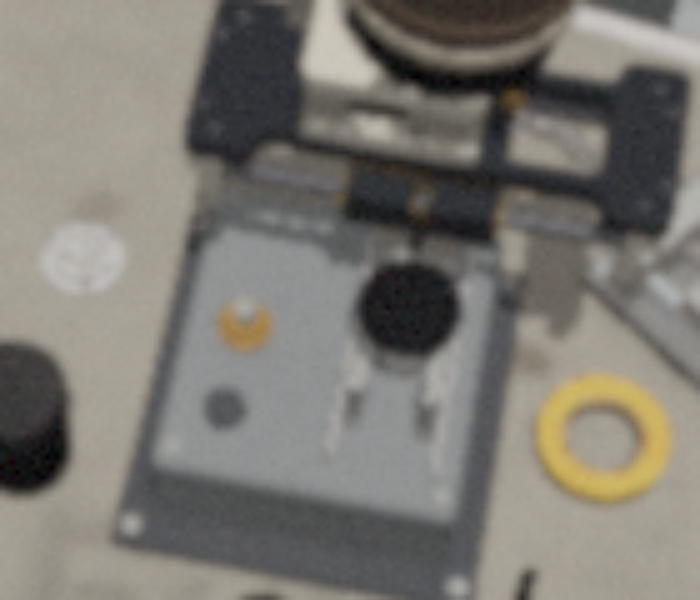

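Slide has moved along (dark lugs now visible behind the head at ~(430,410)), charger unmoved; estimate ~0.0235. Go on in small steps, watching force.

Request:
jog_arm(
  plan=[
    {"offset": [-0.01, 0, 0], "twist": [0, 0, 0], "fingers": -1},
    {"offset": [-0.02, 0, 0], "twist": [0, 0, 0], "fingers": -1},
    {"offset": [-0.03, 0, 0], "twist": [0, 0, 0], "fingers": -1},
    {"offset": [-0.03, 0, 0], "twist": [0, 0, 0], "fingers": -1},
  ],
)

```text
clock: 5.3
position: [0.5267, 0.0501, 0.0907]
ee_rot: [0.242, -3.132, -0.0]
force: [-1.4, 0.3, 2.1]
width: 0.006
gripper_force: 0.7
```

Request:
jog_arm(
  plan=[
    {"offset": [-0.005, 0, 0], "twist": [0, 0, 0], "fingers": -1},
    {"offset": [-0.007, 0, 0], "twist": [0, 0, 0], "fingers": -1},
    {"offset": [-0.007, 0, 0], "twist": [0, 0, 0], "fingers": -1},
  ],
)

```text
clock: 5.68
position: [0.5267, 0.0501, 0.0906]
ee_rot: [0.242, -3.13, -0.0]
force: [-5.7, -1.8, 3.1]
width: 0.006
gripper_force: 2.7
```

End stop felt (5.7 N, no more advance). Back off, up, over the head.

Request:
jog_arm(
  plan=[
    {"offset": [0.06, 0, 0], "twist": [0, 0, 0], "fingers": -1},
    {"offset": [0.14, 0, 0], "twist": [0, 0, 0], "fingers": -1},
    {"offset": [0.14, 0, -0.2], "twist": [0, 0, 0], "fingers": -1},
    {"offset": [0.14, 0, -0.45], "twist": [0, 0, 0], "fingers": -1},
    {"offset": [0.14, 0, -0.45], "twist": [0, 0, 0], "fingers": -1},
    {"offset": [-0.1, 0.013, -0.45], "twist": [0, 0, 0], "fingers": -1},
    {"offset": [-0.315, 0.013, -0.45], "twist": [0, 0, 0], "fingers": -1},
    {"offset": [-0.315, 0.013, -0.45], "twist": [0, 0, 0], "fingers": -1},
    {"offset": [-0.315, 0.013, -0.45], "twist": [0, 0, 0], "fingers": -1},
  ],
)

```text
clock: 6.8
position: [0.5728, 0.0591, 0.1573]
ee_rot: [0.242, -3.13, 0.0]
force: [-0.3, -0.8, 0.2]
width: 0.007
gripper_force: 0.0
```

Run:
```python
from h import *
a=get_image('side')[130:250,210:350]; 
a=cv2.resize(a,None,fx=5,fy=5)
cv2.imwrite('pics/p3.png',a[...,::-1])
s=observe(); print(s['position'],s['force'])
```

```text
[0.57279469 0.05908997 0.15761644] [-0.17433261  0.50679326 -0.58394315]
```

View pics/p3.png

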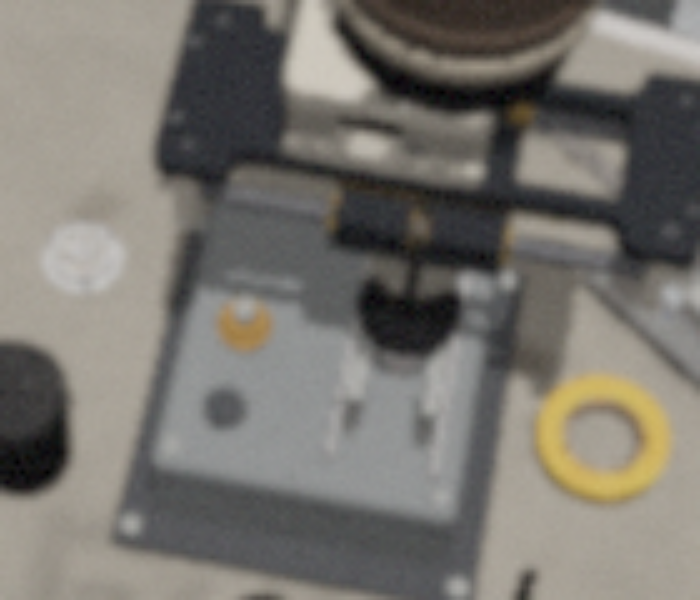

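Slide home, charger and bystanders unmoved, fingers above the head at ~(410,280). First stroke as a test.

Request:
jog_arm(
  plan=[
    {"offset": [0, 0, 0.12], "twist": [0, 0, 0], "fingers": -1},
    {"offset": [0, 0, 0.2], "twist": [0, 0, 0], "fingers": -1},
    {"offset": [0, 0, 0.26], "twist": [0, 0, 0], "fingers": -1},
    {"offset": [0, 0, 0.31], "twist": [0, 0, 0], "fingers": -1},
    {"offset": [0, 0, 0.325], "twist": [0, 0, 0], "fingers": -1},
    {"offset": [0, 0, 0.325], "twist": [0, 0, 0], "fingers": -1},
  ],
)

```text
clock: 7.6
position: [0.5732, 0.0593, 0.1103]
ee_rot: [0.242, -3.132, -0.001]
force: [-5.1, -1.2, 12.7]
width: 0.006
gripper_force: 6.5
```

Request:
jog_arm(
  plan=[
    {"offset": [0, 0, 0.01], "twist": [0, 0, 0], "fingers": -1},
    {"offset": [0, 0, 0.015], "twist": [0, 0, 0], "fingers": -1},
    {"offset": [0, 0, 0.015], "twist": [0, 0, 0], "fingers": -1},
  ],
)

```text
clock: 7.98
position: [0.5733, 0.0593, 0.11]
ee_rot: [-0.241, 3.132, 0.002]
force: [-13.8, -1.0, 34.6]
width: 0.002
gripper_force: 17.5
```

Hard bottom at TCP z 0.110, as expected. Let it up and do more full strokes.

Request:
jog_arm(
  plan=[
    {"offset": [0, 0, -0.1], "twist": [0, 0, 0], "fingers": -1},
    {"offset": [0, 0, -0.2], "twist": [0, 0, 0], "fingers": -1},
    {"offset": [0, 0, -0.25], "twist": [0, 0, 0], "fingers": -1},
    {"offset": [0, 0, -0.25], "twist": [0, 0, 0], "fingers": -1},
    {"offset": [0, 0, -0.25], "twist": [0, 0, 0], "fingers": -1},
    {"offset": [0, 0, -0.17], "twist": [0, 0, 0], "fingers": -1},
    {"offset": [0, 0, -0.09], "twist": [0, 0, 0], "fingers": -1},
    {"offset": [0, 0, -0.03], "twist": [0, 0, 0], "fingers": -1},
    {"offset": [0, 0, -0.008], "twist": [0, 0, 0], "fingers": -1},
    {"offset": [0, 0, -0.008], "twist": [0, 0, 0], "fingers": -1},
    {"offset": [0, 0, -0.008], "twist": [0, 0, 0], "fingers": -1},
  ],
)

```text
clock: 9.35
position: [0.5747, 0.0595, 0.1101]
ee_rot: [-0.241, 3.13, 0.001]
force: [-6.9, -1.0, 30.8]
width: 0.006
gripper_force: 15.0
```

Request:
jog_arm(
  plan=[
    {"offset": [0, 0, -0.1], "twist": [0, 0, 0], "fingers": -1},
    {"offset": [0, 0, -0.2], "twist": [0, 0, 0], "fingers": -1},
    {"offset": [0, 0, -0.25], "twist": [0, 0, 0], "fingers": -1},
    {"offset": [0, 0, -0.25], "twist": [0, 0, 0], "fingers": -1},
    {"offset": [0, 0, -0.25], "twist": [0, 0, 0], "fingers": -1},
    {"offset": [0, 0, -0.17], "twist": [0, 0, 0], "fingers": -1},
    {"offset": [0, 0, -0.09], "twist": [0, 0, 0], "fingers": -1},
    {"offset": [0, 0, -0.03], "twist": [0, 0, 0], "fingers": -1},
    {"offset": [0, 0, -0.003], "twist": [0, 0, 0], "fingers": -1},
    {"offset": [0, 0, -0.003], "twist": [0, 0, 0], "fingers": -1},
    {"offset": [0, 0, -0.003], "twist": [0, 0, 0], "fingers": -1},
  ],
)

```text
clock: 10.72
position: [0.5745, 0.0595, 0.1101]
ee_rot: [-0.242, 3.131, 0.001]
force: [-7.4, -0.5, 25.3]
width: 0.004
gripper_force: 12.7
```

Request:
jog_arm(
  plan=[
    {"offset": [0, 0, -0.1], "twist": [0, 0, 0], "fingers": -1},
    {"offset": [0, 0, -0.2], "twist": [0, 0, 0], "fingers": -1},
    {"offset": [0, 0, -0.25], "twist": [0, 0, 0], "fingers": -1},
    {"offset": [0, 0, -0.25], "twist": [0, 0, 0], "fingers": -1},
    {"offset": [0, 0, -0.25], "twist": [0, 0, 0], "fingers": -1},
    {"offset": [0, 0, -0.17], "twist": [0, 0, 0], "fingers": -1},
    {"offset": [0, 0, -0.09], "twist": [0, 0, 0], "fingers": -1},
    {"offset": [0, 0, -0.03], "twist": [0, 0, 0], "fingers": -1},
    {"offset": [0, 0, 0], "twist": [0, 0, 0], "fingers": -1},
    {"offset": [0, 0, 0], "twist": [0, 0, 0], "fingers": -1},
    {"offset": [0, 0, 0], "twist": [0, 0, 0], "fingers": -1},
  ],
)

```text
clock: 12.1
position: [0.5745, 0.0595, 0.1101]
ee_rot: [-0.242, 3.131, 0.001]
force: [-6.5, 0.1, 24.9]
width: 0.003
gripper_force: 12.7
```

Request:
jog_arm(
  plan=[
    {"offset": [0, 0, -0.1], "twist": [0, 0, 0], "fingers": -1},
    {"offset": [0, 0, -0.2], "twist": [0, 0, 0], "fingers": -1},
    {"offset": [0, 0, -0.25], "twist": [0, 0, 0], "fingers": -1},
    {"offset": [0, 0, -0.25], "twist": [0, 0, 0], "fingers": -1},
    {"offset": [0, 0, -0.25], "twist": [0, 0, 0], "fingers": -1},
  ],
)

```text
clock: 12.72
position: [0.5735, 0.0594, 0.1455]
ee_rot: [0.242, -3.131, 0.0]
force: [-0.2, -0.0, 0.3]
width: 0.005
gripper_force: 0.0
```

Run:
```python
from h import *
a=get_image('side')[130:250,210:350]; 
a=cv2.resize(a,None,fx=5,fy=5)
cv2.imwrite('pics/p4.png',a[...,::-1])
s=observe(); print(s['clock'],s['position'],s['force'])
```

```text
12.775 [0.57356604 0.05940181 0.14553398] [ 0.0453961   0.59373894 -1.03836843]
```

View pics/p4.png

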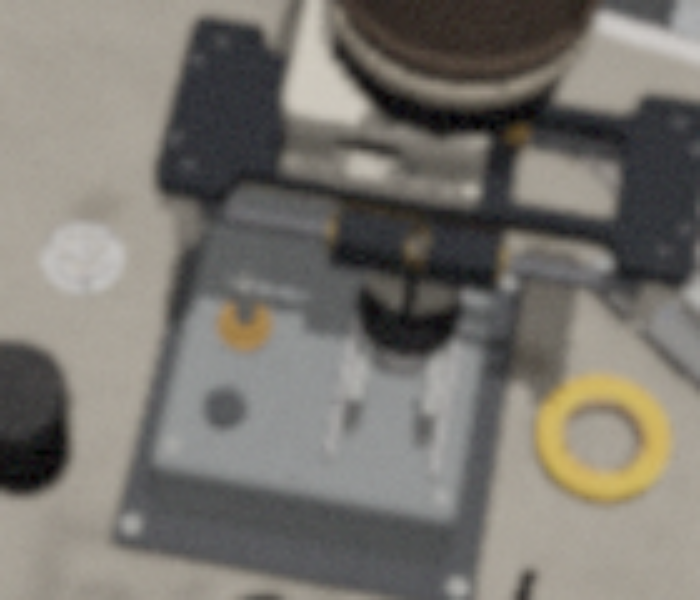

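Pin now stands higher (dark at ~(245,310) in the bush, shadowed). Two further strokes (harmless once full), then withdraw.

Request:
jog_arm(
  plan=[
    {"offset": [0, 0, 0.08], "twist": [0, 0, 0], "fingers": -1},
    {"offset": [0, 0, 0.16], "twist": [0, 0, 0], "fingers": -1},
    {"offset": [0, 0, 0.22], "twist": [0, 0, 0], "fingers": -1},
    {"offset": [0, 0, 0.25], "twist": [0, 0, 0], "fingers": -1},
    {"offset": [0, 0, 0.25], "twist": [0, 0, 0], "fingers": -1},
    {"offset": [0, 0, 0.25], "twist": [0, 0, 0], "fingers": -1},
  ],
)

```text
clock: 13.52
position: [0.5746, 0.0595, 0.1101]
ee_rot: [-0.242, 3.131, 0.001]
force: [-6.6, 0.1, 24.0]
width: 0.005
gripper_force: 12.2
```

Request:
jog_arm(
  plan=[
    {"offset": [0, 0, -0.1], "twist": [0, 0, 0], "fingers": -1},
    {"offset": [0, 0, -0.2], "twist": [0, 0, 0], "fingers": -1},
    {"offset": [0, 0, -0.25], "twist": [0, 0, 0], "fingers": -1},
    {"offset": [0, 0, -0.25], "twist": [0, 0, 0], "fingers": -1},
    {"offset": [0, 0, -0.25], "twist": [0, 0, 0], "fingers": -1},
    {"offset": [0, 0, -0.17], "twist": [0, 0, 0], "fingers": -1},
    {"offset": [0, 0, -0.09], "twist": [0, 0, 0], "fingers": -1},
    {"offset": [0, 0, -0.03], "twist": [0, 0, 0], "fingers": -1},
    {"offset": [0, 0, 0], "twist": [0, 0, 0], "fingers": -1},
    {"offset": [0, 0, 0], "twist": [0, 0, 0], "fingers": -1},
    {"offset": [0, 0, 0], "twist": [0, 0, 0], "fingers": -1},
  ],
)

```text
clock: 14.9
position: [0.5745, 0.0595, 0.1101]
ee_rot: [-0.242, 3.131, 0.001]
force: [-6.2, -0.5, 25.5]
width: 0.004
gripper_force: 12.7
```

Request:
jog_arm(
  plan=[
    {"offset": [0, 0, -0.1], "twist": [0, 0, 0], "fingers": -1},
    {"offset": [0, 0, -0.25], "twist": [0, 0, 0], "fingers": -1},
    {"offset": [0, 0, -0.5], "twist": [0, 0, 0], "fingers": -1},
    {"offset": [0, 0, -0.9], "twist": [0, 0, 0], "fingers": -1},
    {"offset": [0.5, 0, -1], "twist": [0, 0, 0], "fingers": -1},
    {"offset": [0.9, 0, -1], "twist": [0, 0, 0], "fingers": -1},
    {"offset": [0.9, 0.4, -1], "twist": [0, 0, 0], "fingers": -1},
    {"offset": [0.9, 0.8, -1], "twist": [0, 0, 0], "fingers": -1},
    {"offset": [0.9, 1, -1], "twist": [0, 0, 0], "fingers": -1},
    {"offset": [0.9, 1, -1], "twist": [0, 0, 0], "fingers": -1},
  ],
)

```text
clock: 16.15
position: [0.4166, 0.1893, 0.2577]
ee_rot: [0.249, -3.13, -0.0]
force: [0.6, -0.8, -1.1]
width: 0.003
gripper_force: 0.0
```

Run:
```python
from h import *
o=np.zeros((420,800,3),np.uint8)
a=get_image('side')[140:240,220:315]; o[:,:399]=cv2.resize(a,None,fx=4.2,fy=4.2)
for t in ['pin_tip','plunger_top','stop_tab','charger']: print(t,[(round(r['conf'],2),np.multiply(r['at'],[384,512]).round(1)) for r in landmark_of(t,'side')[:1]])
a=get_image('top')[175:275,190:285]; o[:,401:]=cv2.resize(a,None,fx=4.2,fy=4.2)
cv2.imwrite('pics/p5.png',o[...,::-1])
for t in ['pin_tip','plunger_top','stop_tab','charger']: print(t,[(round(r['conf'],2),np.multiply(r['at'],[384,512]).round(1)) for r in landmark_of(t,'top')[:1]])
for z in (.080,.104,.11): print(z,[proj(calibration(n),(.584,-.0079,z)).round(1) for n in('side','top')])
s=observe(); print(s['clock'],s['position'],s['force'])
```

```text
pin_tip [(0.54, array([184.8, 260.2]))]
plunger_top [(0.88, array([189.8, 293.1]))]
stop_tab []
charger [(0.74, array([210.6, 272.9]))]
pin_tip []
plunger_top [(0.98, array([208.2, 220.2]))]
stop_tab [(0.72, array([235.9, 223.8]))]
charger [(0.6, array([224., 236.]))]
0.08 [array([191.9, 258.4]), array([211.8, 255.9])]
0.104 [array([186.5, 258.5]), array([208.5, 255.8])]
0.11 [array([185. , 258.5]), array([207.7, 255.8])]
16.65 [0.41773693 0.18648669 0.25888184] [0.25905984 0.45980657 0.07136835]
```

View pics/p5.png

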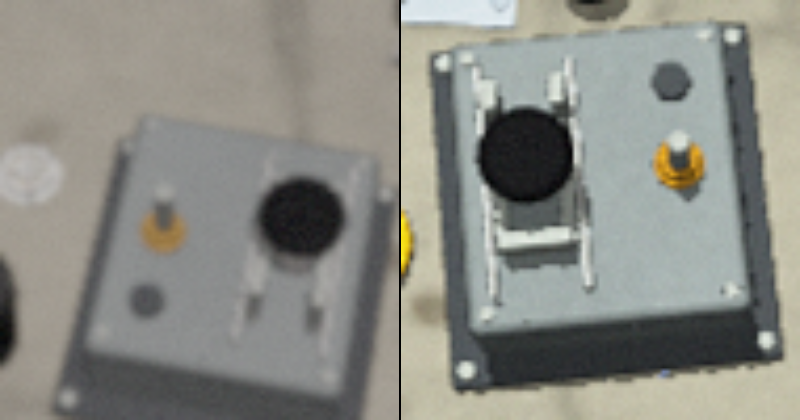

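The pin tip is at row 184.8 in the side view, where 110 mm predicts 185.0. The head sits at (211, 220) in the top view as before, so it is up, and the slide is home with the charger unmoved.

```bash
python3 -c "
from cell import sign_off; print(sign_off())"
```

```text
the job is handed in; nothing more can be done
None
```

I pushed the stop slide home and pumped the plunger six full strokes; the camera check showed the pin fully out and the plunger up, and the job was handed in at about 17 s.

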